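# Seat the red stopcock plug on the model-excavator bench

## Robot

A 6-joint arm with a two-finger parallel gripper is mounted at the origin on the work surface. World frame = base frame: x ahead of the robot, y to its left, z up, the work surface at z = 0. Lengths are in m, angles in rad, forces in N, time in s.
With the tool pointing down it reaches from about 0.3 to 0.875 m from the base axis. Payload 6.4 kg.
Tool frame: the origin (TCP) lies at the very end of the fingers, on their centre line; the grasp point (between the pads) lies 19 mm behind it; z points along the fingers, y is the line along which they close (so a half turn about z gives the same grasp; the last joint's range is limited). The gripper opens to 85 mm and grips with 20 to 120 N. Pads are 22 mm wide; open, the fingers measure 114 mm over their backs; the gripper's body (76 mm by 85 mm) begins 54 mm behind the grasp point. The pads swing forward as they close: fully open they stand 13 mm farther back than shut.
Start: joints at [-1.501, 0.181, 1.607, -0, 1.354, -0.206], TCP at [0.157, -0.553, 0.231] pointing down, gripper open.
Joint ranges: [-2.99, 2.99], [-0.89, 2.07], [0.3, 2.58], [-1.14, 4.28], [0, 2.63], [-3.12, 3.12]. Speed limits (rad/s): [2.57, 2.57, 3.01, 3.14, 3.14, 3.14].

## Interface

Orientations are given as a unit quaternion [w, x, y, z].
In Python, from bench import telemetry, camera, ctrl, spotter gives the robot as it stands.
- The arm moves only by the tool send_rows, never from a script. Its argument "series" is a list of rows, each a list of 3 entries, a list of its own where there are three numbers: the turn, a rotation vector about the world's x, y, z in degrees, then the shift along the world's x, y, z in mm, then the closure, from -1 (fully open) to 1 (shut), so that 0 is half open. In form: [[[rx, ry, rz], [dx, dy, dz], gripper], ...]. A call has 1 to 10 rows; each row is the pose to reach, as a shift and turn from the pose commanded when the call began; what a row does not reach only later rows make up. A row lasts 1/8 s, in which the tool goes at most 62.5 mm and 10.7 degrees, less where a joint would pass 70% of its speed; a pose out of reach is approached as far as the arm can. A call with a gripper value outside its range is refused whole. The fingers move at their own pace and stop on an object; the grip force is fixed at half the most. Time passes only in rows, so rows that repeat a pose let the fingers close. It gives the time, the measured TCP pose, the force, the opening and the grip force at its end, in the units of the state.
- telemetry.get_obs(): the state, without advancing time (a new reading comes with each control period).
- camera(name): name is "scene" or "top" or "wrist"; returns a dict with "pixels" (384x512x3 uint8, red, green, blue), "camera_matrix" (3x3 intrinsics, pixels), "xyz" and "orientation" of the camera in the world. Camera axes: x right, y up, looking along -z (the intrinsics and any distortion apply to the point x, -y, -z); pixel columns grow to the right and rows downward; lengths in m; the calibration is good to about 2 mm. A picture is of the moment at which its call begins. There is no depth.
- ctrl.hand_in(): hands the job in; it is judged then, once.
Trained networks look in the newest picture that a camera, given by its name, has taken for a name from the list of things; names that differ only in an ending like _2 or _b are one class to them, and where a whole thing is asked for, a point or a joint stands for the part that bears it (a point fixed in the world has none). Each returns a list of dicts, best first, with "conf" (0 to 1); they miss things now and then, are a little off and sometimes report something else, mostly with a low value. They report only what shows in the picture. A call takes as long as a camera call. They do not tell look-alikes from the thing itself.
- spotter.boxes_of(thing, camera): "xyz" ([x, y, z] in m, in world coordinates, good to about 4 mm: the middle of the surface that is visible of it).
- spotter.landmark_of(thing, camera): "xyz" ([x, y, z] in m, in world coordinates, good to about 4 mm: a listed point, or the origin of a listed thing).
The state is a dict: "time_s": time; "q": joint angles; "dq": joint speeds; "joint_efforts": joint torques, N m; "eef_pos": TCP position; "eef_rot": TCP orientation; "wrist_force": force on the tool from outside, world axes, zero at the start; "torque": the same for the moment, N m; "opening": opening from 0.0 (shut) to 1.0 (fully open); "grasp_force": force on a finger pad.
Only numpy, scipy, OpenCV 4.12 (cv2) and the standard library are available. Lean on these libraries where they do the work, as an engineer would, in place of code of your own. Each camera call takes 0.05 s, during which the arm holds its last target. There are 200 camera calls.

## Task

The tapered plug of the red-handled stopcock has been drawn up for greasing. Take its handle and turn it clockwise (seen from above) while pressing it down, both together at an even pace, until the plug is fully home and the handle stands square across the copper pipe; then let go. Leave the blue-handled stopcock as it is.

Things in the scene. Friction and masses are not known exactly. Their poses are not given: they have to be found in the camera images.
- red_handle (a point): Centre of the red handle, on the plug's axis: an upright plastic bar 44 mm long (x), 12 wide (y), 24 tall (z up), to be gripped across its width from above. It moves with the plug. It stands on a stem 12 mm across; 25 mm below this centre is the top of the plug's steel collar (32 mm across, 4 thick). Bolted brass body 50 x 36 mm, foot plate 76 x 56. Home, this centre is 77 mm above the bench.
- red_press (a joint): How far the red plug is pressed in, m: 0 = 12 mm proud (gap between collar and the brass boss, which is 36 mm across, its top 48 mm above the bench); 0.012 = fully home, collar on boss (hard stop). Starts at 0 to 0.002. Friction about 5 N all the way; stays where it is left.
- red_turn (a joint): Angle of the red handle from the line of the copper pipe, rad, growing clockwise seen from above: 0 = along the pipe, 1.571 = square across. Starts at 0.1 to 0.4. Friction about 0.06 N m; stays where it is left; its stops are at -0.3 and 2.2. The pipe ends (12 mm across, 22 mm above the bench) stick out 68 mm either side of the axis.
- blue_end (a point): One end of the blue handle at mid-height, 22 mm from its plug's axis; x points from the axis to this end, z up. The blue stopcock is the same as the red but for its colour and stands 0.18 to 0.51 m from it; its plug is up to 6 mm in and moves as easily. To be left as it is.
There are look-alikes about, which are no part of the job. What is shaped like the part that bears red_handle but black or purple is not meant.

How it is judged:
By the outcome, as a careful person would: the job done as asked, in the order asked, and still so for the second after the job is handed in, with the robot touching nothing.
It also fails if it takes over 38 s, if anything falls off the work surface, if the arm or the gripper's body presses on something with over 40 N, if the wrist force passes 120 N, or if a joint passes its speed limit or range.

## Working session

There is one attempt and no reset: what is moved stays moved. The work goes in short steps, Python scripts to look and compute and a tool call to move; the robot and the scene stay as the last step left them, time stands still between calls to the robot, and variables do not carry over. Pictures are saved under pics/ and viewed, at most 10 in all, crops included, and the job is handed in when it is done.

Besides the shell and the picture viewer there is one more tool, called as name(argument=value, ...), one argument or row to a line, values as JSON. send_rows: Moves the arm, as the interface text tells. Its arguments: {"type":"object","properties":{"series":{"type":"array","items":{"type":"array"}}},"required":["series"]}

```bash
mkdir -p pics
cat > h.py <<'E'
import numpy as np,cv2
from scipy.spatial.transform import Rotation as R
from bench import telemetry,camera,ctrl,spotter
def cam(n,f=None):
    c=camera(n)
    if f: cv2.imwrite('pics/'+f,c['pixels'][:,:,::-1])
    return c
def rot(c):
    o=np.array(c['orientation'],float)
    return o if o.shape==(3,3) else R.from_quat(o,scalar_first=True).as_matrix()
def proj(c,P):
    p=(np.atleast_2d(P)-c['xyz'])@rot(c); p=p*[1,-1,-1]
    u=p@np.array(c['camera_matrix']).T
    return u[:,:2]/u[:,2:]
def unproj(c,uv,z):
    d=np.c_[np.atleast_2d(uv),np.ones(len(np.atleast_2d(uv)))]@np.linalg.inv(c['camera_matrix']).T
    d=(d*[1,-1,-1])@rot(c).T
    return c['xyz']+d*((z-c['xyz'][2])/d[:,2])[:,None]
E
python3 - <<'E'
from h import *
for n in ('scene','top'):
    c=cam(n,n+'0.png')
    print(n,c['xyz'],[k for k in c])
    for t in ('red_handle','blue_end'):
        for f in (spotter.boxes_of,spotter.landmark_of):
            for d in f(t,n): print(t,f.__name__,{k:np.round(v,3) for k,v in d.items()},proj(c,d['xyz']).round())
E
```

```text
scene [1.06878566 0.40832892 0.50958994] ['pixels', 'camera_matrix', 'xyz', 'orientation']
red_handle call {'xyz': array([ 0.422, -0.055,  0.085]), 'conf': np.float64(0.79)} [[291. 172.]]
red_handle call {'xyz': array([ 0.588, -0.007,  0.085]), 'conf': np.float64(0.59)} [[262. 208.]]
red_handle call {'xyz': array([ 0.726, -0.128,  0.089]), 'conf': np.float64(0.59)} [[174. 214.]]
red_handle call {'xyz': array([ 0.567, -0.148,  0.084]), 'conf': np.float64(0.56)} [[223. 184.]]
red_handle call {'xyz': array([ 0.726, -0.13 ,  0.092]), 'conf': np.float64(0.89)} [[173. 213.]]
red_handle call {'xyz': array([ 0.56 , -0.152,  0.089]), 'conf': np.float64(0.76)} [[224. 180.]]
red_handle call {'xyz': array([ 0.418, -0.06 ,  0.089]), 'conf': np.float64(0.75)} [[291. 170.]]
red_handle call {'xyz': array([ 0.582, -0.012,  0.088]), 'conf': np.float64(0.7)} [[263. 205.]]
blue_end call {'xyz': array([0.462, 0.12 , 0.085]), 'conf': np.float64(0.58)} [[346. 203.]]
blue_end call {'xyz': array([0.469, 0.101, 0.086]), 'conf': np.float64(0.67)} [[337. 201.]]
top [ 0.4057056  -0.00119734  0.99592407] ['pixels
[... 299 characters left out ...]
 np.float64(0.52)} [[329. 205.]]
red_handle call {'xyz': array([ 0.72 , -0.134,  0.1  ]), 'conf': np.float64(0.49)} [[322. 131.]]
red_handle call {'xyz': array([ 0.583, -0.016,  0.09 ]), 'conf': np.float64(0.71)} [[267. 191.]]
red_handle call {'xyz': array([ 0.556, -0.15 ,  0.087]), 'conf': np.float64(0.64)} [[329. 205.]]
red_handle call {'xyz': array([ 0.724, -0.138,  0.088]), 'conf': np.float64(0.56)} [[323. 131.]]
red_handle call {'xyz': array([ 0.415, -0.062,  0.088]), 'conf': np.float64(0.52)} [[288. 270.]]
blue_end call {'xyz': array([0.455, 0.113, 0.097]), 'conf': np.float64(0.6)} [[205. 248.]]
blue_end call {'xyz': array([0.469, 0.099, 0.089]), 'conf': np.float64(0.52)} [[212. 242.]]
```

View pics/top0.png

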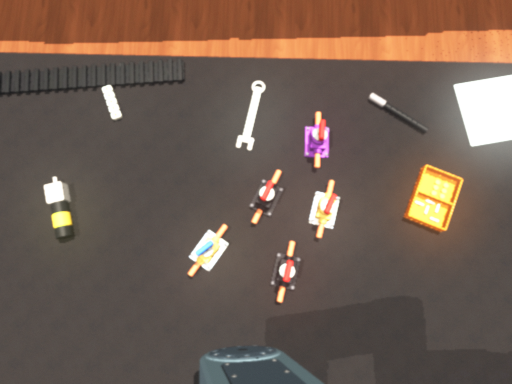

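View pics/scene0.png

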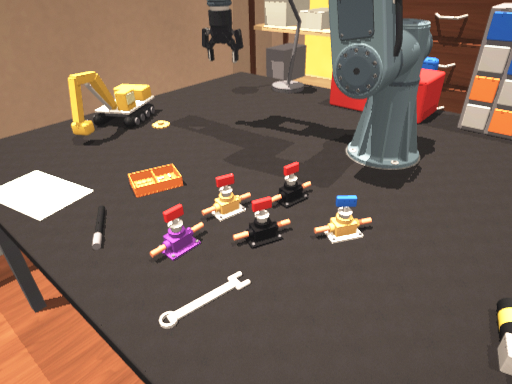

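The red stopcock with the brass body (orange-yellow in the picture) on a white foot plate is at top pixel (325,210) and scene pixel (227,203). The black and purple ones are look-alikes. I'll get the tool heading, then move above it.

Run:
```python
from h import *
s=telemetry.get_obs(); M=R.from_quat(s['eef_rot'],scalar_first=True).as_matrix()
print(s['time_s'],M.round(3),s['q'],s['opening'])
c=cam('wrist'); print(c['xyz'],rot(c).round(3),c['camera_matrix'])
```

```text
0.5 [[ 0.962  0.272 -0.   ]
 [ 0.272 -0.962  0.   ]
 [-0.    -0.    -1.   ]] [-1.50128369e+00  1.80807869e-01  1.60701856e+00 -2.33798703e-05
  1.35378849e+00 -2.06306662e-01] 1.0012101674348406
[ 0.23213903 -0.53097645  0.37315584] [[ 0.272  0.916  0.296]
 [-0.962  0.259  0.083]
 [-0.001 -0.307  0.952]] [[266.16788263   0.         249.03376584]
 [  0.         266.16788263 192.38257918]
 [  0.           0.           1.        ]]
```

send_rows(
  series=[
    [[0, 0, 10], [40, 40, 2], -1],
    [[0, 0, 20], [80, 80, 4], -1],
    [[0, 0, 30], [120, 120, 6], -1],
    [[0, 0, 40], [160, 160, 8], -1],
    [[0, 0, 50], [200, 200, 10], -1],
    [[0, 0, 60], [240, 240, 12], -1],
    [[0, 0, 70], [280, 280, 14], -1],
    [[0, 0, 80], [320, 320, 16], -1],
    [[0, 0, 90], [360, 360, 18], -1],
    [[0, 0, 100], [400, 400, 20], -1],
  ],
)

```text
time_s: 1.8
eef_pos: [0.5578, -0.1518, 0.2516]
eef_rot: [0.0, 0.529, 0.849, -0.0]
wrist_force: [1.0, -1.0, 0.3]
opening: 0.998
grasp_force: 0.0
```

send_rows(
  series=[
    [[0, 0, 10], [0, 0, 0], -0.3],
    [[0, 0, 20], [0, 0, 0], -0.3],
    [[0, 0, 30], [0, 0, 0], -0.3],
    [[0, 0, 36], [0, 0, 0], -0.3],
    [[0, 0, 36], [0, 0, 0], -0.3],
    [[0, 0, 36], [0, 0, 0], -0.3],
  ],
)

```text
time_s: 2.55
eef_pos: [0.5566, -0.1533, 0.2513]
eef_rot: [0.0, 0.245, 0.97, -0.0]
wrist_force: [0.0, 0.1, -0.6]
opening: 0.647
grasp_force: 0.0
```

Run:
```python
from h import *
c=cam('wrist','w1.png')
for f in (spotter.boxes_of,spotter.landmark_of):
    for d in f('red_handle','wrist'): print(np.round(d['xyz'],4),round(d['conf'],2),proj(c,d['xyz']).round())
s=telemetry.get_obs(); M=R.from_quat(s['eef_rot'],scalar_first=True).as_matrix()
print(s['time_s'],s['eef_pos'],M.round(3),s['q'].round(3) if hasattr(s['q'],'round') else s['q'],s['opening'])
```

```text
[ 0.4165 -0.0684  0.0932] 0.81 [[257.  16.]]
[ 0.5559 -0.1494  0.0991] 0.78 [[251. 177.]]
[ 0.5814 -0.0202  0.0965] 0.74 [[365. 143.]]
[ 0.5567 -0.1499  0.0911] 0.98 [[251. 176.]]
[ 0.5846 -0.0183  0.0929] 0.73 [[366. 144.]]
[ 0.414  -0.0643  0.0839] 0.59 [[259.  14.]]
2.7 [ 0.5565822  -0.15333381  0.25130324] [[-0.881  0.473  0.   ]
 [ 0.473  0.881 -0.   ]
 [-0.    -0.    -1.   ]] [-0.474  0.169  1.579 -0.     1.393 -1.552] 0.6486970116479339
```

View pics/w1.png

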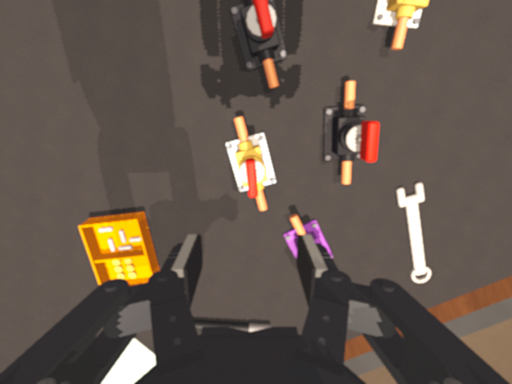

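Wrist view: the brass stopcock is at (250,165), its pipe runs from (240,122) to (263,207), and its red handle is at (252,178). Next I'll fit the pipe line and handle box by colour.

```bash
cat > fit.py <<'E'
from h import *
from scipy.optimize import minimize
def masks(c,ctr,rad):
    im=cv2.cvtColor(c['pixels'],cv2.COLOR_RGB2HSV).astype(int); H,S,V=im[...,0],im[...,1],im[...,2]
    near=np.zeros(H.shape,np.uint8); cv2.circle(near,tuple(int(v) for v in ctr),int(rad),1,-1)
    red=((H<5)|(H>172))&(S>150)&(V>60)&(near>0)
    pipe=(H>=6)&(H<=16)&(S>90)&(near>0)
    return red,pipe
def fit(c,x0):
    """x0: x,y,z centre, heading rad of the handle; box silhouette fit"""
    pc=proj(c,[x0[:3]])[0]; px=proj(c,[np.array(x0[:3])+[.1,0,0]])[0]
    rad=np.linalg.norm(px-pc)*0.4
    red,_=masks(c,pc,rad); S=8
    cr=np.array([[a,b,d] for a in(-.022,.022) for b in(-.006,.006) for d in(-.012,.012)])
    o=(pc-rad).astype(int); n=int(2*rad)
    r=cv2.resize(red[o[1]:o[1]+n,o[0]:o[0]+n].astype(np.float32),None,fx=S,fy=S,interpolation=cv2.INTER_LINEAR)
    def cost(p):
        P=cr@R.from_euler('z',p[3]).as_matrix().T+p[:2].tolist()+[p[2]]
        q=((proj(c,P)-o+.5)*S).astype(np.float32)
        m=np.zeros(r.shape,np.float32); cv2.fillConvexPoly(m,cv2.convexHull(q).round().astype(np.int32),1)
        return np.abs(m-r).sum()/S/S
    def f(v): return cost([v[0],v[1],x0[2],v[2]])
    b=min((minimize(f,[x0[0],x0[1],h],method='Nelder-Mead',options=dict(initial_simplex=[[x0[0],x0[1],h],[x0[0]+.008,x0[1],h],[x0[0],x0[1]+.008,h],[x0[0],x0[1],h+.3]])) for h in (x0[3]-.3,x0[3],x0[3]+.3)),key=lambda s:s.fun)
    return b.x,b.fun,red.sum()
def pipe(c,ctr,h0):
    """heading & a line point of the pipe, z=.022, from pixels 42..68 mm off axis"""
    _,m=masks(c,proj(c,[ctr])[0],200)
    v,u=np.nonzero(m); P=unproj(c,np.c_[u,v],.022)[:,:2]-ctr[:2]
    t=P@[np.cos(h0),np.sin(h0)]; w=P@[-np.sin(h0),np.cos(h0)]
    k=(abs(t)>.042)&(abs(t)<.075)&(abs(w)<.02); P=P[k]; t=t[k]
    a,b=P[t>0].mean(0),P[t<0].mean(0)
    d=a-b; return np.degrees(np.arctan2(d[1],d[0])),(a+b)/2+ctr[:2],(t>0).sum(),(t<0).sum()
E
python3 - <<'E'
from fit import *
ctr=np.array([.5565,-.150,.088])
for n in ('wrist','top','scene'):
    c=cam(n)
    print(n,'pipe',pipe(c,ctr,-.25))
    for z in (.086,.089): 
        x,e,k=fit(c,[*ctr[:2],z,-.5]); print(z,x[:2].round(4),np.degrees(x[2]).round(1),e.round(1),k)
c=cam('wrist'); cv2.imwrite('pics/w2.png',cv2.resize(c['pixels'][100:230,180:320,::-1],None,fx=4,fy=4,interpolation=cv2.INTER_CUBIC))
E
```

```text
wrist pipe (np.float64(-13.06218349116982), array([ 0.55811075, -0.14978236]), np.int64(101), np.int64(119))Traceback (most recent call last):
  File "<stdin>", line 7, in <module>
  File "fit.py", line 23, in fit
    b=min((minimize(f,[x0[0],x0[1],h],method='Nelder-Mead',options=dict(initial_simplex=[[x0[0],x0[1],h],[x0[0]+.008,x0[1],h],[x0[0],x0[1]+.008,h],[x0[0],x0[1],h+.3]])) for h in (x0[3]-.3,x0[3],x0[3]+.3)),key=lambda s:s.fun)
  File "fit.py", line 23, in <genexpr>
    b=min((minimize(f,[x0[0],x0[1],h],method='Nelder-Mead',options=dict(initial_simplex=[[x0[0],x0[1],h],[x0[0]+.008,x0[1],h],[x0[0],x0[1]+.008,h],[x0[0],x0[1],h+.3]])) for h in (x0[3]-.3,x0[3],x0[3]+.3)),key=lambda s:s.fun)
           ~~~~~~~~^^^^^^^^^^^^^^^^^^^^^^^^^^^^^^^^^^^^^^^^^^^^^^^^^^^^^^^^^^^^^^^^^^^^^^^^^^^^^^^^^^^^^^^^^^^^^^^^^^^^^^^^^^^^^^^^^^^^^^^^^^^^^^^^^^^^^^^^^^^^^^^^^^^^^
    res = _minimize_neldermead(fun, x0, args, callback, bounds=bounds,
                               **options)
    fsim[k] = func(sim[k])
              ~~~~^^^^^^^^
    fx = function(np.copy(x), *(wrapper_args + args))
  File "fit.py", line 22, in f
    def f(v): return cost([v[0],v[1],x0[2],v[2]])
                     ~~~~^^^^^^^^^^^^^^^^^^^^^^^^
  File "fit.py", line 18, in cost
    P=cr@R.from_euler('z',p[3]).as_matrix().T+p[:2].tolist()+[p[2]]
                                              ^^^^^^^^^^^^
AttributeError: 'list' object has no attribute 'tolist'
```

```bash
sed -i 's/+p\[:2\].tolist()+\[p\[2\]\]/+np.array(p[:3])/' fit.py
python3 - <<'E'
from fit import *
ctr=np.array([.5565,-.150,.088])
for n in ('wrist','top','scene'):
    c=cam(n)
    if n=='wrist': cv2.imwrite('pics/w2.png',cv2.resize(c['pixels'][100:230,180:320,::-1],None,fx=4,fy=4,interpolation=cv2.INTER_CUBIC))
    print(n,'pipe',pipe(c,ctr,-.25))
    for z in (.086,.089): 
        x,e,k=fit(c,[*ctr[:2],z,-.5]); print(z,x[:2].round(4),np.degrees(x[2]).round(1),e.round(1),k)
E
```

```text
wrist pipe (np.float64(-13.135681099111132), array([ 0.55819007, -0.14970743]), np.int64(101), np.int64(120))
0.086 [ 0.5595 -0.1519] -27.5 284.2 146
0.089 [ 0.5583 -0.1513] -28.1 293.4 146
top pipe (np.float64(nan), array([nan, nan]), np.int64(0), np.int64(0))
0.086 [ 0.5595 -0.1531] -31.9 115.7 25
0.089 [ 0.5588 -0.1518] -31.8 116.3 25
scene pipe (np.float64(-12.537084798989174), array([ 0.55857789, -0.15073977]), np.int64(43), np.int64(35))
0.086 [ 0.5538 -0.1561] -22.4 43.3 179
0.089 [ 0.5574 -0.152 ] -20.8 45.2 179fit.py:31: RuntimeWarning: Mean of empty slice.
  a,b=P[t>0].mean(0),P[t<0].mean(0)
  ret = um.true_divide(
```

View pics/w2.png

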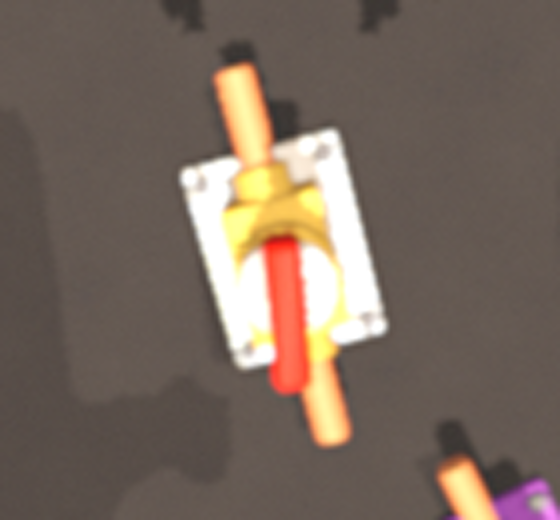

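The crop shows the red handle bar from (282,238) to (290,390) and pipe ends at (238,70) and (332,440). The red mask was too narrow, so I'll check the hues and refit.

Run:
```python
import fit as F
from fit import *
ctr=np.array([.5565,-.150,.088])
def masks(c,ctr,rad):
    im=c['pixels'].astype(int); r,g,b=im[...,0],im[...,1],im[...,2]
    near=np.zeros(r.shape,np.uint8); cv2.circle(near,tuple(int(v) for v in ctr),int(rad),1,-1)
    n=near>0
    return (r>90)&(g<.4*r)&(b<.45*r)&n,(r>100)&(g>=.42*r)&(g<.8*r)&(b<.65*r)&n
F.masks=masks
for n in ('wrist','top','scene'):
    c=cam(n)
    if n=='wrist':
        for v in range(158,200,5): print(c['pixels'][v,251],end=' ')
        print(c['pixels'][122,240])
    print(n,'pipe',pipe(c,ctr,-.25))
    for z in (.086,.089): 
        x,e,k=fit(c,[*ctr[:2],z,-.5]); print(z,x[:2].round(4),np.degrees(x[2]).round(1),e.round(1),k)
```

```text
[186  99  43] [255 101  73] [255 115  88] [255 116  88] [255 115  87] [255 116  88] [255 114  86] [255 114  86] [185  86  77] [255 244 166]
wrist pipe (np.float64(-13.823911219908718), array([ 0.55712223, -0.15037963]), np.int64(126), np.int64(125))
0.086 [ 0.5595 -0.1514] -25.3 267.1 163
0.089 [ 0.5586 -0.151 ] -22.9 276.6 163
top pipe (np.float64(nan), array([nan, nan]), np.int64(4), np.int64(0))
0.086 [ 0.5536 -0.154 ] -45.3 123.0 11
0.089 [ 0.5589 -0.1534] -36.9 127.2 11
scene pipe (np.float64(-13.045235522451144), array([ 0.55852717, -0.15082162]), np.int64(42), np.int64(34))
0.086 [ 0.554  -0.1555] -20.8 56.1 163
0.089 [ 0.5575 -0.1517] -24.4 57.9 163fit.py:31: RuntimeWarning: Mean of empty slice.
  a,b=P[t>0].mean(0),P[t<0].mean(0)
  ret = um.true_divide(
```

```bash
python3 - <<'E'
s=open('fit.py').read()
a=s.index("    im=cv2"); b=s.index("def fit")
s=s[:a]+"""    im=c['pixels'].astype(int); r,g,b=im[...,0],im[...,1],im[...,2]
    near=np.zeros(r.shape,np.uint8); cv2.circle(near,tuple(int(v) for v in ctr),int(rad),1,-1)
    n=near>0; red=(r>80)&(g<.485*r)&(b<.5*r)&(abs(g-b)<.2*r)&n
    return red,(r>100)&(g>=.49*r)&(g<.8*r)&(b<.65*r)&n
"""+s[b:]
open('fit.py','w').write(s)
E
python3 - <<'E'
from fit import *
ctr=np.array([.5565,-.150,.088])
for n in ('wrist','top','scene'):
    c=cam(n)
    try: print(n,'pipe',pipe(c,ctr,-.25))
    except Exception as e: print(e)
    for z in (.086,.089): 
        x,e,k=fit(c,[*ctr[:2],z,-.5]); print(z,x[:2].round(4),np.degrees(x[2]).round(1),e.round(1),k)
    if n=='wrist':
        P=np.array([[a,b,d] for a in(-.022,.022) for b in(-.006,.006) for d in(-.012,.012)])@R.from_euler('z',x[2]).as_matrix().T+[x[0],x[1],z]
        im=cv2.resize(c['pixels'][100:230,180:320,::-1],None,fx=4,fy=4,interpolation=cv2.INTER_CUBIC)
        cv2.polylines(im,[cv2.convexHull(((proj(c,P)-[180,100]+.5)*4).round().astype(np.int32))],True,(0,255,0),1)
        rm=masks(c,proj(c,[ctr])[0],60)[0]; m=cv2.resize(rm[100:230,180:320].astype(np.uint8)*255,None,fx=4,fy=4,interpolation=0)
        im2=np.hstack([im,cv2.cvtColor(m,cv2.COLOR_GRAY2BGR)])[200:440,:]
        cv2.imwrite('pics/w3.png',im2[:,160:960])
E
```

```text
wrist pipe (np.float64(-13.329368467051124), array([ 0.55779252, -0.1500703 ]), np.int64(115), np.int64(126))
0.086 [ 0.5597 -0.1514] -25.6 122.1 309
0.089 [ 0.5588 -0.1511] -25.8 131.4 309
top pipe (np.float64(nan), array([nan, nan]), np.int64(3), np.int64(0))
0.086 [ 0.5593 -0.1526] -29.0 69.4 72
0.089 [ 0.5595 -0.1518] -29.0 70.2 72
scene pipe (np.float64(-12.458729094208445), array([ 0.55831876, -0.15101575]), np.int64(42), np.int64(36))
0.086 [ 0.5537 -0.1557] -21.9 31.5 194
0.089 [ 0.5573 -0.1518] -22.4 32.6 194fit.py:30: RuntimeWarning: Mean of empty slice.
  a,b=P[t>0].mean(0),P[t<0].mean(0)
  ret = um.true_divide(
```

View pics/w3.png

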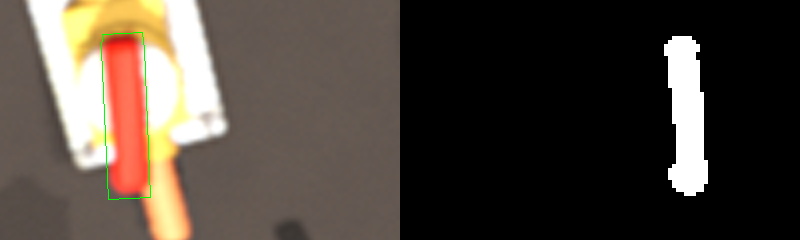

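The box fit gives a handle heading of about -25.7°, a pipe heading of about -13.3° and the axis near (0.558, -0.151). That makes the turn about 0.22 rad, which is plausible. I'll go lower and refit.

send_rows(
  series=[
    [[0, 0, 1], [1, 1, -30], -0.3],
    [[0, 0, 2.5], [1.5, 2.5, -65], -0.3],
    [[0, 0, 2.5], [1.5, 2.5, -100], -0.3],
    [[0, 0, 2.5], [1.5, 2.5, -100], -0.3],
    [[0, 0, 2.5], [1.5, 2.5, -100], -0.3],
  ],
)

```text
time_s: 3.82
eef_pos: [0.5589, -0.1512, 0.1527]
eef_rot: [0.001, 0.222, 0.975, -0.0]
wrist_force: [0.7, 0.2, 0.3]
opening: 0.652
grasp_force: 0.0
```

Run:
```python
from fit import *
ctr=np.array([.558,-.151,.088])
c=cam('wrist','w4.png')
print(spotter.landmark_of('red_handle','wrist')[:2])
print('pipe',pipe(c,ctr,-.23))
for z in (.084,.086,.088,.09): 
        x,e,k=fit(c,[*ctr[:2],z,-.45]); print(z,x[:2].round(4),np.degrees(x[2]).round(1),e.round(1),k)
s=telemetry.get_obs(); M=R.from_quat(s['eef_rot'],scalar_first=True).as_matrix()
print(s['time_s'],s['eef_pos'],np.degrees(np.arctan2(M[1,1],M[0,1])),s['wrist_force'])
z=.088
P=np.array([[a,b,d] for a in(-.022,.022) for b in(-.006,.006) for d in(-.012,.012)])@R.from_euler('z',x[2]).as_matrix().T+[x[0],x[1],z]
im=c['pixels'][:,:,::-1].copy()
q=proj(c,[ctr])[0].astype(int); o=q-65; im=cv2.resize(im[o[1]:o[1]+130,o[0]:o[0]+130],None,fx=4,fy=4,interpolation=cv2.INTER_CUBIC)
cv2.polylines(im,[cv2.convexHull(((proj(c,P)-o+.5)*4).round().astype(np.int32))],True,(0,255,0),1)
cv2.imwrite('pics/w5.png',im)
```

```text
[{'xyz': [0.5565, -0.1506, 0.0883], 'conf': 0.92}, {'xyz': [0.5848, -0.0168, 0.0925], 'conf': 0.71}]
pipe (np.float64(-13.072861123734361), array([ 0.5586531 , -0.15013374]), np.int64(151), np.int64(307))
0.084 [ 0.5601 -0.1515] -25.1 152.8 740
0.086 [ 0.5595 -0.1515] -23.8 167.0 740
0.088 [ 0.5592 -0.1513] -24.1 181.0 740
0.09 [ 0.5582 -0.1509] -23.2 201.5 740
3.925 [ 0.55935726 -0.15139595  0.15341848] 64.30204201611919 [ 0.2864122  -0.07748139 -0.1232071 ]
```

View pics/w5.png

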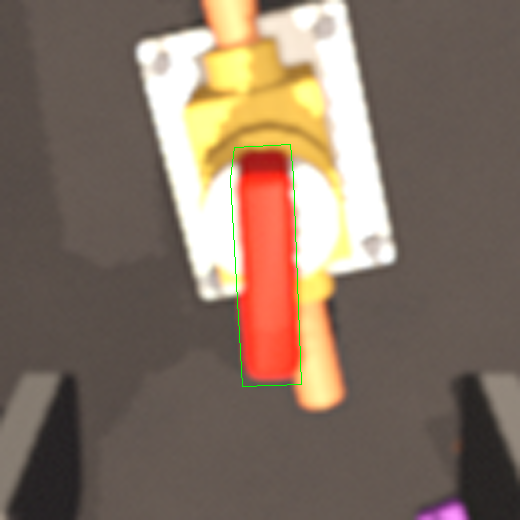

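send_rows(
  series=[
    [[0, 0, 1], [-0.5, 0.5, -25], -0.3],
    [[0, 0, 1], [-0.5, 0.5, -50], -0.3],
    [[0, 0, 1], [-0.5, 0.5, -70], -0.3],
    [[0, 0, 1], [-0.5, 0.5, -80], -0.3],
    [[0, 0, 1], [-0.5, 0.5, -80], -0.3],
    [[0, 0, 1], [-0.5, 0.5, -80], -0.3],
  ],
)

```text
time_s: 4.68
eef_pos: [0.5585, -0.1507, 0.0726]
eef_rot: [0.001, 0.214, 0.977, -0.0]
wrist_force: [-0.2, -0.5, 0.6]
opening: 0.65
grasp_force: 0.0
```

Run:
```python
from h import *
for i in range(3):
    cam('scene','s2.png' if i==2 else None)
    s=telemetry.get_obs(); print(s['time_s'],s['eef_pos'],s['wrist_force'],s['opening'])
c=cam('scene'); q=proj(c,[.558,-.151,.08])[0].astype(int)
cv2.imwrite('pics/s3.png',cv2.resize(c['pixels'][q[1]-60:q[1]+50,q[0]-60:q[0]+60,::-1],None,fx=4,fy=4,interpolation=cv2.INTER_CUBIC))
```

```text
4.725 [ 0.55846424 -0.15071724  0.07255692] [ 0.15430432 -0.59389074 -0.54273632] 0.648920908741438
4.775 [ 0.55838102 -0.15063875  0.07245339] [-0.12246851 -0.34348813 -0.3372271 ] 0.6508599892948872
4.825 [ 0.5582247  -0.15057925  0.07224737] [ 0.15979501 -0.03688725  0.73264671] 0.6517149520371884
```

View pics/s3.png

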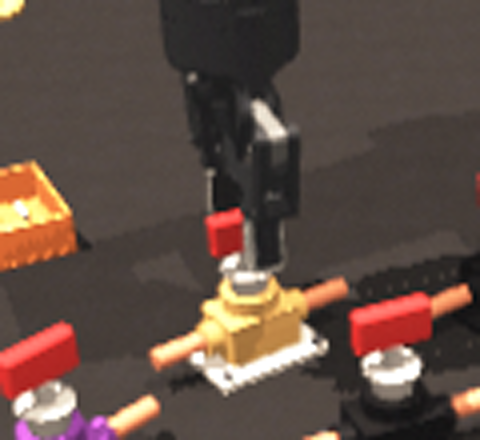

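The fingers straddle the handle at crop (240,240), above the collar. Closing now.

send_rows(
  series=[
    [[0, 0, 0], [0, 0, 0], 1],
    [[0, 0, 0], [0, 0, 0], 1],
    [[0, 0, 0], [0, 0, 0], 1],
    [[0, 0, 0], [0, 0, 0], 1],
    [[0, 0, 0], [0, 0, 0], 1],
    [[0, 0, 0], [0, 0, 0], 1],
    [[0, 0, 0], [0, 0, 0], 1],
    [[0, 0, 0], [0, 0, 0], 1],
  ],
)

```text
time_s: 5.88
eef_pos: [0.5574, -0.1505, 0.0714]
eef_rot: [-0.0, 0.214, 0.977, -0.0]
wrist_force: [-3.9, -2.6, 3.7]
opening: 0.126
grasp_force: 62.3
```

Run:
```python
from h import *
cam('wrist')
s=telemetry.get_obs(); M=R.from_quat(s['eef_rot'],scalar_first=True).as_matrix()
print(s['time_s'],s['eef_pos'],np.degrees(np.arctan2(M[1,1],M[0,1]))-90,s['wrist_force'],s['torque'],s['opening'],s['grasp_force'])
```

```text
5.925 [ 0.55743165 -0.15047619  0.07135161] -24.696426980981457 [-4.39283585 -2.50080462  3.64728929] [-0.48804666  0.79223305  0.04322023] 0.12874622133212196 62.300870418548584
```

send_rows(
  series=[
    [[0, 0, -2.6], [0, 0, -0.38], 1],
    [[0, 0, -5.2], [0, 0, -0.76], 1],
    [[0, 0, -7.8], [0, 0, -1.14], 1],
    [[0, 0, -10.4], [0, 0, -1.52], 1],
    [[0, 0, -13], [0, 0, -1.9], 1],
    [[0, 0, -15.6], [0, 0, -2.28], 1],
    [[0, 0, -18.2], [0, 0, -2.66], 1],
    [[0, 0, -20.8], [0, 0, -3.04], 1],
    [[0, 0, -23.4], [0, 0, -3.42], 1],
    [[0, 0, -26], [0, 0, -3.8], 1],
  ],
)

```text
time_s: 7.18
eef_pos: [0.5578, -0.1499, 0.0677]
eef_rot: [0.0, 0.429, 0.903, 0.0]
wrist_force: [-3.8, -0.0, 4.8]
opening: 0.124
grasp_force: 62.4
```

```bash
cat > st.py <<'E'
from h import *
s=telemetry.get_obs(); M=R.from_quat(s['eef_rot'],scalar_first=True).as_matrix()
print(s['time_s'],np.round(s['eef_pos'],4),np.degrees(np.arctan2(M[1,1],M[0,1]))-90,np.round(s['wrist_force'],1),np.round(s['torque'],2),s['grasp_force'])
E
python3 st.py
```

```text
7.175 [ 0.5578 -0.1499  0.0677] -50.780185436222325 [-3.8 -0.   4.8] [-0.11  0.51  0.08] 62.42639070554226
```

Pressing against about 5 N with a small torque, as expected. Continuing at the same pace.

send_rows(
  series=[
    [[0, 0, -2.6], [0, 0, -0.38], 1],
    [[0, 0, -5.2], [0, 0, -0.76], 1],
    [[0, 0, -7.8], [0, 0, -1.14], 1],
    [[0, 0, -10.4], [0, 0, -1.52], 1],
    [[0, 0, -13], [0, 0, -1.9], 1],
    [[0, 0, -15.6], [0, 0, -2.28], 1],
    [[0, 0, -18.2], [0, 0, -2.66], 1],
    [[0, 0, -20.8], [0, 0, -3.04], 1],
    [[0, 0, -23.4], [0, 0, -3.42], 1],
    [[0, 0, -26], [0, 0, -3.8], 1],
  ],
)

```text
time_s: 8.43
eef_pos: [0.5584, -0.1497, 0.0641]
eef_rot: [0.0, 0.621, 0.784, 0.001]
wrist_force: [-0.1, 0.8, 4.4]
opening: 0.13
grasp_force: 62.4
```

send_rows(
  series=[
    [[0, 0, -2.6], [0, 0, -0.38], 1],
    [[0, 0, -5.2], [0, 0, -0.76], 1],
    [[0, 0, -7.8], [0, 0, -1.14], 1],
    [[0, 0, -10.4], [0, 0, -1.52], 1],
    [[0, 0, -13], [0, 0, -1.9], 1],
    [[0, 0, -15.6], [0, 0, -2.28], 1],
  ],
)

```text
time_s: 9.18
eef_pos: [0.5588, -0.1497, 0.062]
eef_rot: [0.001, 0.722, 0.692, 0.001]
wrist_force: [0.1, 1.6, 4.7]
opening: 0.129
grasp_force: 62.4
```

```bash
python3 st.py
```

```text
9.175 [ 0.5588 -0.1497  0.062 ] -92.38582596271355 [0.1 1.6 4.7] [ 0.17 -0.02  0.05] 62.42219924926758
```

send_rows(
  series=[
    [[0, 0, -2.6], [0, 0, -0.4], 1],
    [[0, 0, -5.2], [0, 0, -0.85], 1],
    [[0, 0, -7.8], [0, 0, -1.3], 1],
    [[0, 0, -10.4], [0, 0, -1.75], 1],
    [[0, 0, -10.9], [0, 0, -2], 1],
  ],
)

```text
time_s: 9.8
eef_pos: [0.5592, -0.1498, 0.0607]
eef_rot: [0.001, 0.784, 0.621, 0.001]
wrist_force: [-0.9, 1.4, 9.9]
opening: 0.132
grasp_force: 63.2
```

```bash
python3 st.py
```

```text
9.8 [ 0.5592 -0.1498  0.0607] -103.23599784628048 [-0.9  1.4  9.9] [0.39 0.29 0.04] 63.168751152645655
```

send_rows(
  series=[
    [[0, 0, 0], [0, 0, -0.5], 1],
    [[0, 0, 0], [0, 0, -1], 1],
    [[0, 0, 0], [0, 0, -1], 1],
    [[0, 0, 0], [0, 0, -1], 1],
  ],
)

```text
time_s: 10.3
eef_pos: [0.5592, -0.1497, 0.0606]
eef_rot: [0.001, 0.784, 0.621, 0.001]
wrist_force: [-4.6, 2.8, 15.9]
opening: 0.132
grasp_force: 64.1
```

Run:
```python
import st
from h import *
c=cam('scene'); q=proj(c,[.558,-.151,.07])[0].astype(int)
cv2.imwrite('pics/s4.png',cv2.resize(c['pixels'][q[1]-40:q[1]+40,q[0]-50:q[0]+50,::-1],None,fx=6,fy=6,interpolation=cv2.INTER_CUBIC))
```

```text
10.3 [ 0.5592 -0.1497  0.0606] -103.18973716729872 [-4.6  2.8 15.9] [0.58 0.77 0.03] 64.11626010172768
```

View pics/s4.png

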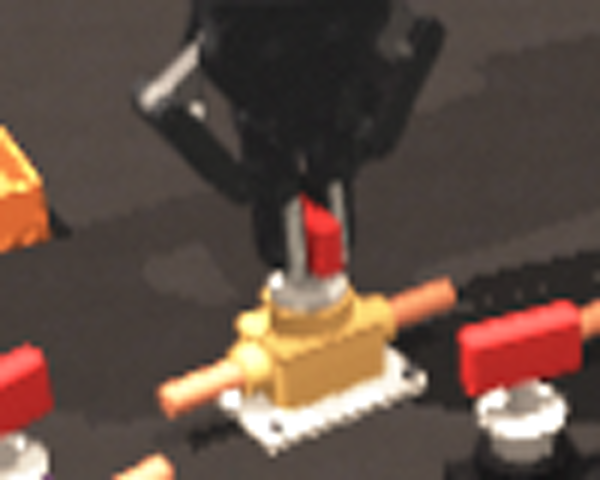

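Collar at crop (310,290) sits on the boss and the force climbs with no travel, so it is on the hard stop. I'll ease the preload, open, and lift clear.

send_rows(
  series=[
    [[0, 0, 0], [0, 0, 1], 1],
    [[0, 0, 0], [0, 0, 1], 0.5],
    [[0, 0, 0], [0, 0, 1], -0.3],
    [[0, 0, 0], [0, 0, 1], -0.3],
    [[0, 0, 0], [0, 0, 1], -0.3],
    [[0, 0, 0], [0, 0, 1], -0.3],
    [[0, 0, 0], [0, 0, 1], -0.3],
  ],
)

```text
time_s: 11.22
eef_pos: [0.5576, -0.1503, 0.0594]
eef_rot: [-0.0, 0.784, 0.621, -0.0]
wrist_force: [0.1, -0.6, -0.3]
opening: 0.65
grasp_force: 0.0
```

send_rows(
  series=[
    [[0, 0, 0], [0, 0, 20], -0.3],
    [[0, 0, 0], [0, 0, 50], -0.3],
    [[0, 0, 0], [0, 0, 90], -0.3],
    [[0, 0, 0], [0, 0, 90], -0.3],
    [[0, 0, 0], [0, 0, 90], -0.3],
  ],
)

```text
time_s: 11.85
eef_pos: [0.5577, -0.1503, 0.1502]
eef_rot: [0.0, 0.784, 0.621, 0.0]
wrist_force: [0.7, 0.5, -0.1]
opening: 0.647
grasp_force: 0.0
```

Run:
```python
import st
from fit import *
ctr=np.array([.558,-.151,.077])
c=cam('wrist')
print('pipe',pipe(c,ctr,-.23))
for z in (.075,.077,.079): 
        x,e,k=fit(c,[*ctr[:2],z,-1.8]); print(z,x[:2].round(4),np.degrees(x[2]).round(1),e.round(1),k)
z=.077; im=c['pixels'][:,:,::-1].copy()
P=np.array([[a,b,d] for a in(-.022,.022) for b in(-.006,.006) for d in(-.012,.012)])@R.from_euler('z',np.radians(-103.2)).as_matrix().T+[*x[:2],z]
q=proj(c,[ctr])[0].astype(int); o=np.maximum(q-65,0); im=cv2.resize(im[o[1]:o[1]+130,o[0]:o[0]+130],None,fx=4,fy=4,interpolation=cv2.INTER_CUBIC)
cv2.polylines(im,[cv2.convexHull(((proj(c,P)-o+.5)*4).round().astype(np.int32))],True,(0,255,0),1)
c=cam('scene')
for z in (.077,.079):
    x,e,k=fit(c,[*ctr[:2],z,-1.8]); print('scene',z,x[:2].round(4),np.degrees(x[2]).round(1),e.round(1),k,pipe(c,ctr,-.23)[0])
q=proj(c,[.558,-.151,.07])[0].astype(int)
j=cv2.resize(c['pixels'][q[1]-32:q[1]+33,q[0]-17:q[0]+17,::-1],None,fx=8,fy=8,interpolation=cv2.INTER_CUBIC)
cv2.imwrite('pics/f.png',np.hstack([im,j[:520]]))
```

```text
11.85 [ 0.5577 -0.1503  0.1502] -103.19375023341807 [ 0.7  0.5 -0.1] [ 0.04 -0.03 -0.  ] 0.0
pipe (np.float64(-13.141914632941196), array([ 0.55828772, -0.14938252]), np.int64(157), np.int64(275))
0.075 [ 0.5579 -0.1516] -103.6 158.7 737
0.077 [ 0.5579 -0.1519] -103.6 167.2 737
0.079 [ 0.5581 -0.1514] -102.5 179.0 737
scene 0.077 [ 0.5558 -0.1539] -106.2 22.0 144 -11.821886537077127
scene 0.079 [ 0.558  -0.1514] -105.5 22.7 144 -11.821886537077127
```

View pics/f.png

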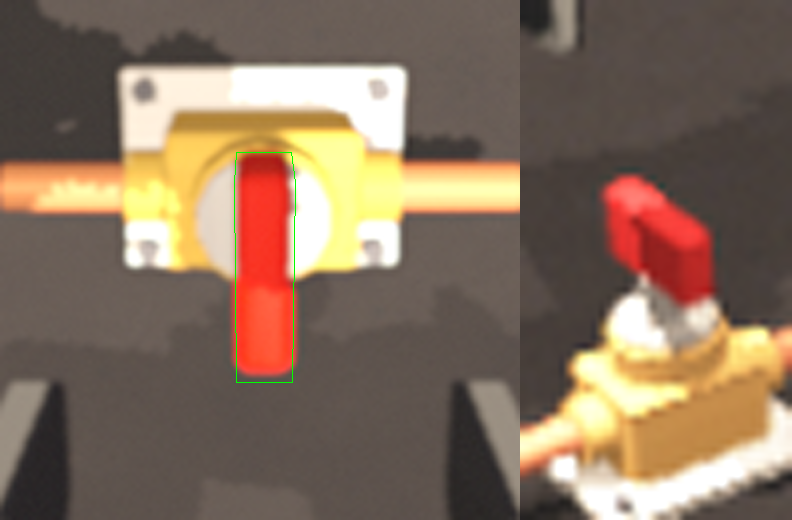

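The handle stands at crop (265,265), square across the horizontal pipe (row 188). Its collar sits on the boss with no gap, and the gripper is clear.

```bash
python3 -c "
from bench import ctrl; print(ctrl.hand_in())"
```

```text
the job is handed in; nothing more can be done
None
```

The job is handed in, with no verdict returned: the red plug was turned clockwise and pressed down evenly to its hard stop, the handle reads square across the pipe to about 1°, the gripper is clear, and the blue stopcock was never touched.

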